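# Clear the jammed bottle dispenser on the repair bench

## Task

The dispenser rack has jammed: a low glass jar is wedged at the mouth of the narrow lane and holds back the taller flux bottle, which the spring follower pushes from behind. Without lifting either, gently nudge the jar back up along the slanted wall into the hopper until the spring can send the bottle past it into the lane, then slide the bottle along the lane fully home, press it against the end stop with about 10 N for a moment, and let go. Leave the jar standing in the hopper and everything else on the bench as it is.

Things in the scene. Friction and masses are not known exactly. Their poses are not given: they have to be found in the camera images.
- rack: Fixed flat dispenser rack, grey plastic floor with aluminium walls. Origin: on the table under the lane's middle line, beside the bottle's start. x along the lane towards the end stop, y to the hopper side, z up. Floor 6 mm above the table; walls 6 mm thick, tops 28 mm above the table. Lane 54 mm wide: inner faces y = -27 (x -62 to 185) and y = +27 (x 74.5 to 185). Rack coordinates in mm.
- mouth (a point): Middle of the lane's mouth at floor height, rack (74.5, 0) mm; axes as the rack's. Here begins the slanted funnel wall: its inner face runs from rack (74.5, 27) back to (30, 71.5), at 45 degrees.
- hopper (a point): Point on the hopper's floor, rack (0, 49) mm; axes as the rack's. Inner faces: side wall y = 71.5 (x -62 to 30), back wall x = -62. The bottle, against the y = -27 wall, passes the jar only when the jar's centre is beyond rack y = 45; the side wall stops the jar's centre at y = 47.5.
- jar: Blocking jar: amber glass, flat black lid, 48 mm diameter, 36 mm high, 0.12 kg; origin: centre of underside. Starts near rack (41, 26) mm, pinched between bottle and slanted wall; goes back along that wall, rack direction (-1, +1). The pinch resists with 3 to 8 N, easing on the way; steep rise at the side wall. It cracks if pushed by the fingers with over 16 N or squeezed on the rack with over 30 N.
- bottle: Flux bottle: white plastic, body 48 mm diameter, 34 mm high, with a narrower cap, 24 mm diameter, up to 56 mm height, about 0.11 kg. Origin: centre of its underside. Starts in line with the lane near rack (3, -3) mm, pushed along rack +x by the follower. The cap can be gripped from above. Once free it presses on whatever stands in its way: fingers drawn straight up there drag it up, fingers backing off along the lane let it follow.
- follower (a joint): Travel (m, along rack +x) of the black spring follower plate behind the bottle, its top 32 mm above the table: 0 at the start, 0.065 fully out (its face at rack x = 43 mm; the bottle is then left at about x = 67 to 75 mm, clear of the jar, not yet home). A damped spring pushes with 7 N at the start, 3.8 N fully out.
- stop: Dark steel end stop across the lane, 10 mm thick along the lane, 52 mm wide, 26 mm high, fixed on the rack's floor at a place along the lane that varies. Origin: centre of its underside; axes as the rack's. Home: bottle touching its face, bottle's centre 29 mm before the stop's origin. Rigid: press the bottle on it with about 10 N (over 5 N) for a fifth of a second; above 18 N the bottle bursts.
- spare: Bystander: second jar, the same as the blocking jar, standing farther back in the hopper near rack (-36, 47) mm; leave it there (it may be brushed by up to 15 mm). Origin at the centre of its underside.
- phone: Bystander: opened phone, 150 x 72 x 9 mm, lying beside the rack on the side away from the hopper. Origin at the centre of its underside, x along its length.
- driver: Bystander: small screwdriver 150 mm long lying beside the lane on the side away from the hopper. Origin at the middle of its underside, x along its length.
- spool: Bystander: solder spool, 56 mm diameter, 34 mm high, standing beyond the hopper's side wall. Origin at the centre of its underside.
- tape: Bystander: roll of tape, 80 mm diameter, 18 mm high, lying to the robot's right or left. Origin at the centre of its underside.
- brush: Bystander: brush 160 mm long, to the robot's right. Origin at the middle of its underside.
- partsbox: Bystander: clear parts box 110 x 170 x 30 mm, to the robot's left. Origin at the centre of its underside.
- fluxtin: Bystander: flat aluminium tin, 60 mm diameter, 22 mm high, lying to the robot's left or right. Origin at the centre of its underside.
Mind the look-alikes: they are no part of the job. Leave any turquoise or yellow look-alike of the bottle alone.

How it is judged:
By the outcome, as a careful person would: the job done as asked, in the order asked, and still so for the second after the job is handed in, with the robot touching nothing.
It also fails if it takes over 64 s, if anything falls off the work surface, if the arm or the gripper's body presses on something with over 40 N, if the wrist force passes 120 N, or if a joint passes its speed limit or range.

## Robot

A 6-joint arm with a two-finger parallel gripper is mounted at the origin on the work surface. World frame = base frame: x ahead of the robot, y to its left, z up, the work surface at z = 0. Lengths are in m, angles in rad, forces in N, time in s.
With the tool pointing down it reaches from about 0.325 to 0.9 m from the base axis. Payload 3.5 kg.
Tool frame: the origin (TCP) lies midway between the tips of the shut fingers; the grasp point (between the pads) lies 19 mm behind it; z points along the fingers, y is the line along which they close (so a half turn about z gives the same grasp; the last joint's range is limited). The gripper opens to 85 mm and grips with 20 to 120 N. Pads are 22 mm wide; open, the fingers measure 114 mm over their backs; the gripper's body (76 mm by 85 mm) begins 54 mm behind the grasp point. The pads swing forward as they close: fully open they stand 13 mm farther back than shut.
Start: joints at [-1.444, 0.276, -0.026, 1.268, 0, 1.467], TCP at [0.142, -0.609, 0.231] pointing down, gripper open.
Joint ranges: [-3.12, 3.12], [-0.85, 1.88], [-1.08, 1.24], [-1.95, 2.15], [-1.57, 1.53], [-3.14, 3.14]. Speed limits (rad/s): [2.57, 2.57, 3.14, 3.14, 3.14, 3.14].

## Interface

Orientations are given as [roll, pitch, yaw] about the fixed x, y, z axes, in that order (R = Rz(yaw) Ry(pitch) Rx(roll)).
In Python, from bench import status, optics, robot gives the robot as it stands.
- The arm moves only by the tool carry_out, never from a script. Its argument "series" is a list that holds one entry, the list of rows, each a list of 7 numbers: the shift along the tool's x, y, z each as a share of 30 mm, from -1 to 1, then the turn, a rotation vector about the tool's x, y, z each as a share of 0.15 rad, from -1 to 1, then the gripper's target within -1 to 1 (shut at 1, half-way at 0, fully open at -1). A call has 1 to 12 rows; each row shifts and turns the commanded pose from where the row before left it, along the tool's axes as they then stand; what a row does not reach is not made up. A row lasts 1/10 s, in which the tool goes at most 50 mm and 8.59 degrees, less where a joint would pass 70% of its speed; a pose out of reach is approached as far as the arm can. A call with a number of a shift or a turn outside -1 to 1 is refused whole. A call with a gripper value outside its range is refused whole. The fingers move at their own pace and stop on an object; "newtons" is the grip in N (left out, the last holds). Time passes only in rows, so rows that do not move let the fingers close. It gives the time, the measured TCP pose, the force, the opening and the grip force at its end, in the units of the state.
- status.state(): the state, without advancing time (a new reading comes with each control period).
- optics.capture(name): name is "scene" or "top" or "wrist"; returns the picture (420x560x3 uint8, red, green, blue); there is no depth.
- optics.calibration(name): a dict with "camera_matrix" (3x3 intrinsics, pixels), "view" (4x4, takes a point from world to camera coordinates). Camera axes: x right, y up, looking along -z (the intrinsics and any distortion apply to the point x, -y, -z); pixel columns grow to the right and rows downward; lengths in m; the calibration is good to about 2 mm. The wrist camera is an equidistant fisheye: a pixel r from the principal point sees the ray r / f radians off the axis. A picture is of the moment at which its call begins: read the wrist's pose just before it. calibration takes no time and is no camera call; for the wrist camera it gives the pose at the moment of the call.
- robot.hand_in(): hands the job in; it is judged then, once.
The state is a dict: "time": time; "joint_positions": joint angles; "qd": joint speeds; "tau": joint torques, N m; "tcp_pos": TCP position; "tcp_rot": TCP orientation; "wrist_force": force on the tool from outside, world axes, zero at the start; "wrist_torque": the same for the moment, N m; "grip_width": finger opening in m; "finger_force": force on a finger pad.
Only numpy, scipy, OpenCV 4.12 (cv2) and the standard library are available. Lean on these libraries where they do the work, as an engineer would, in place of code of your own. Each camera call takes 0.05 s, during which the arm holds its last target. There are 200 camera calls.

## Working session

There is one attempt and no reset: what is moved stays moved. The work goes in short steps, Python scripts to look and compute and a tool call to move; the robot and the scene stay as the last step left them, time stands still between calls to the robot, and variables do not carry over. Pictures are saved under pics/ and viewed, at most 11 in all, crops included, and the job is handed in when it is done.

Besides the shell and the picture viewer there is one more tool, called as name(argument=value, ...), one argument or row to a line, values as JSON. carry_out: Moves the arm, as the interface text tells. Its arguments: {"type":"object","properties":{"series":{"type":"array","items":{"type":"array","items":{"type":"array","items":{"type":"number"}}}},"newtons":{"type":"number"}},"required":["series"]}

```bash
ls; mkdir -p pics; python3 - <<'E'
from bench import status, optics
import cv2, numpy as np
s=status.state()
print({k:np.round(v,4).tolist() for k,v in s.items()})
for n in ("top","scene"):
    im=optics.capture(n); cv2.imwrite(f"pics/{n}0.png",im[:,:,::-1])
    c=optics.calibration(n); print(n,c.keys(),np.round(c["camera_matrix"],1).tolist(),np.round(c["view"],3).tolist())
E
```

```text
pics
{'time': 0.0, 'joint_positions': [-1.4443, 0.2771, -0.0279, 1.268, -0.0, 1.4674], 'qd': [-0.0009, 0.0004, 0.0001, 0.0006, -0.001, -0.0007], 'tau': [-0.0001, -44.5511, 29.5202, 0.0163, -0.0002, -0.0], 'tcp_pos': [0.1423, -0.6078, 0.2301], 'tcp_rot': [-3.1394, -0.0002, 0.2299], 'wrist_force': [-0.2837, -0.3935, 0.1879], 'wrist_torque': [0.0338, 0.0038, -0.0731], 'finger_force': 0.0, 'grip_width': 0.0855}
top dict_keys(['camera_matrix', 'view']) [[391.4, 0.0, 282.7], [0.0, 391.4, 210.4], [0.0, 0.0, 1.0]] [[-0.011, -1.0, -0.007, 0.005], [0.987, -0.012, 0.16, -0.532], [-0.16, -0.005, 0.987, -0.968], [0.0, 0.0, 0.0, 1.0]]
scene dict_keys(['camera_matrix', 'view']) [[418.2, 0.0, 268.3], [0.0, 418.2, 211.9], [0.0, 0.0, 1.0]] [[-0.586, 0.81, 0.02, 0.309], [-0.458, -0.352, 0.816, 0.2], [0.668, 0.469, 0.578, -1.419], [0.0, 0.0, 0.0, 1.0]]
```

View pics/top0.png

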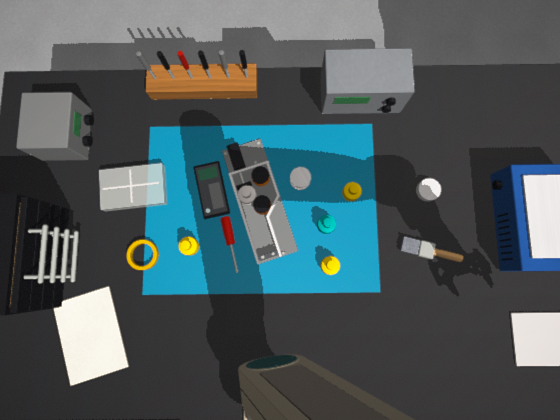

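View pics/scene0.png

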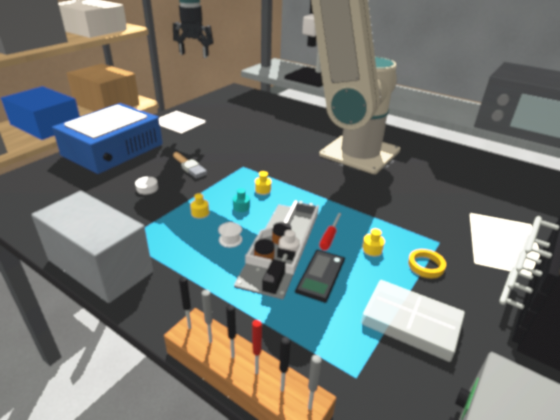

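The top view shows the rack at about (225–297, 140–262), with the lane running down towards the robot and the hopper on the right. The bottle's cap is at (247,193), the jar's lid at (262,204) and the spare's at (260,176). The stop looks to be near (270,252). I'll zoom in next.

```bash
python3 - <<'E'
import cv2
a=cv2.imread("pics/top0.png")[130:270,185:325]
cv2.imwrite("pics/c1.png",cv2.resize(a,(560,560),interpolation=cv2.INTER_CUBIC))
E
```

```text
(no output)
```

View pics/c1.png

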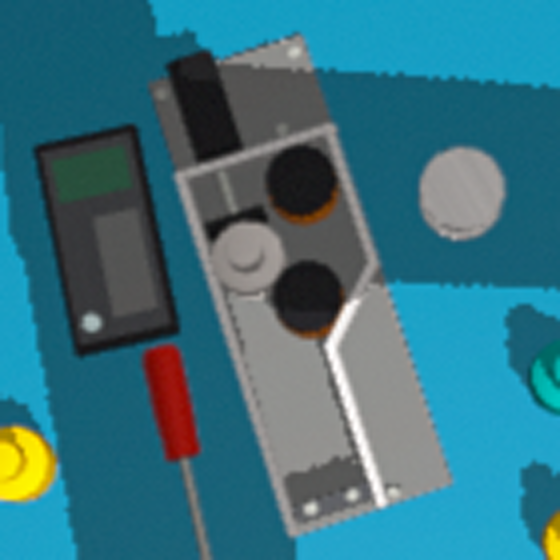

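The crop shows:
- bottle cap at crop (247,255)
- jar lid at (309,297)
- spare lid at (303,180)
- left wall running (180,178)→(293,532)
- lane right wall running (331,342)→(382,505)
- a dark patch near (325,480), which is probably the stop

Next I'll convert these points.

```bash
cat > h.py <<'E'
import numpy as np, cv2
from bench import status, optics
from scipy.spatial.transform import Rotation as R
def ray(name,px,cal=None):
    c=cal or optics.calibration(name); K=c["camera_matrix"]; V=np.array(c["view"])
    u=(px[0]-K[0][2])/K[0][0]; v=(px[1]-K[1][2])/K[1][1]
    if name=="wrist":
        r=np.hypot(u,v); s=np.sin(r)/r if r>1e-9 else 1; d=np.array([u*s,-v*s,-np.cos(r)])
    else: d=np.array([u,-v,-1.])
    return -V[:3,:3].T@V[:3,3], V[:3,:3].T@d
def onplane(name,px,z,cal=None):
    o,d=ray(name,px,cal); return o+d*(z-o[2])/d[2]
def project(name,P,cal):
    K=cal["camera_matrix"]; V=np.array(cal["view"]); p=V[:3,:3]@P+V[:3,3]; x,y,z=p[0],-p[1],-p[2]
    if name=="wrist":
        r=np.hypot(x,y); s=np.arctan2(r,z)/r; x,y=x*s,y*s
    else: x,y=x/z,y/z
    return np.array([K[0][0]*x+K[0][2],K[1][1]*y+K[1][2]])
E
python3 - <<'E'
from h import *
c=lambda x,y:(185+(x+.5)/4-.5,130+(y+.5)/4-.5)
P={}
for n,p,z in [("bottle",(248,254),.062),("jar",(309,297),.042),("spare",(303,180),.042),("LwA",(180,176),.028),("LwB",(293,532),.028),("RwA",(331,342),.028),("RwB",(382,505),.028),("side",(333,126),.028),("sideB",(378,265),.028)]:
    P[n]=onplane("top",c(*p),z); print(n,P[n].round(4))
d=P["LwB"]-P["LwA"]; yaw=np.arctan2(d[1],d[0]); d2=P["RwB"]-P["RwA"]; print(np.linalg.norm(d),yaw,np.arctan2(d2[1],d2[0]))
M=np.array([[np.cos(yaw),np.sin(yaw)],[-np.sin(yaw),np.cos(yaw)]])
o=P["LwB"][:2]-M.T@np.array([.185,-.030]); print("origin",o)
for k in P: print(k,((P[k][:2]-o)@M.T*1000).round(1))
E
```

```text
bottle [0.5743 0.0898 0.062 ]
jar [0.5495 0.0521 0.042 ]
spare [0.6276 0.0558 0.042 ]
LwA [0.635  0.1386 0.028 ]
LwB [0.399  0.0636 0.028 ]
RwA [0.522  0.0386 0.028 ]
RwB [0.4156 0.0063 0.028 ]
side [0.6681 0.0365 0.028 ]
sideB [0.5729 0.0073 0.028 ]
0.24767108456130718 -2.833811411622472 -2.8470858883709007
origin [0.58438075 0.09103338]
bottle [10.  -1.8]
jar [45.  26.6]
spare [-30.5  46.7]
LwA [-62.7 -30. ]
LwB [185. -30.]
RwA [75.4 31.1]
RwB [186.6  29.6]
side [-63.3  77.3]
sideB [36.3 76.3]
```

carry_out(
  series=[
    [[0.98,-1,0,0,0,0,1],[0.98,-1,0,0,0,0,1],[0.98,-1,0,0,0,0,1],[0.98,-1,0,0,0,0,1],[0.98,-1,0,0,0,0,1],[0.98,-1,0,0,0,0,1],[0.98,-1,0,0,0,0,1],[0.98,-1,0,0,0,0,1],[0.98,-1,0,0,0,0,1],[0.98,-1,0,0,0,0,1],[0.98,-1,0,0,0,0,1],[0.98,-1,0,0,0,0,1]],
  ],
)

```text
time: 1.3
tcp_pos: [0.4042, -0.1759, 0.2311]
tcp_rot: [-3.141, 0.0, 0.23]
wrist_force: [1.1, -0.6, 0.9]
grip_width: 0.0003
finger_force: 0.0
```

carry_out(
  series=[
    [[0.98,-1,0,0,0,0,1],[0.98,-1,0,0,0,0,1],[0.98,-1,0,0,0,0,1],[0.98,-1,0,0,0,0,1],[0.98,-1,0,0,0,0,1],[0,0,0,0,0,-0.96,1],[0,0,0,0,0,-0.96,1],[0,0,0,0,0,-0.96,1],[0,0,0,0,0,-0.96,1],[0,0,0,0,0,-0.96,1],[0,0,0,0,0,-0.96,1],[0,0,0,0,0,0,1]],
  ],
)

```text
time: 2.5
tcp_pos: [0.5124, 0.0019, 0.2308]
tcp_rot: [-3.141, 0.0, 1.094]
wrist_force: [-0.6, 0.2, -0.5]
grip_width: -0.0002
finger_force: 0.0
```

```bash
python3 - <<'E'
from h import *
s=status.state(); print({k:np.round(s[k],4).tolist() for k in ("time","joint_positions","tcp_pos","tcp_rot","wrist_force","grip_width")})
c=optics.calibration("wrist"); im=optics.capture("wrist"); cv2.imwrite("pics/w1.png",im[:,:,::-1])
import pickle; pickle.dump(c,open("w1.pkl","wb")); V=np.array(c["view"]); print(np.round(c["camera_matrix"],1).tolist(), (-V[:3,:3].T@V[:3,3]).round(3),V.round(2).tolist())
E
```

```text
{'time': 2.5, 'joint_positions': [-0.1224, 0.0779, -0.2668, 1.2272, -0.0, 1.9256], 'tcp_pos': [0.5124, 0.0019, 0.2308], 'tcp_rot': [-3.1406, 0.0004, 1.0935], 'wrist_force': [-0.575, 0.2183, -0.5037], 'grip_width': -0.0002}
[[325.2, 0.0, 281.3], [0.0, 325.2, 204.5], [0.0, 0.0, 1.0]] [0.552 0.074 0.372] [[0.89, -0.46, -0.0, -0.46], [0.43, 0.84, -0.32, -0.18], [0.15, 0.28, 0.95, -0.46], [0.0, 0.0, 0.0, 1.0]]
```

View pics/w1.png

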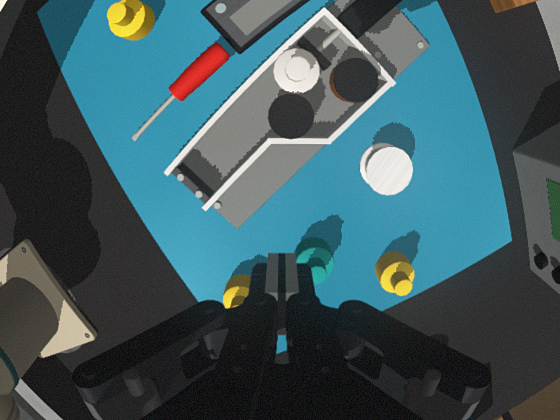

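The wrist view shows:
- left wall running (325,12)→(167,174)
- lane right wall ending at (206,208)
- funnel corner at (270,141), its far end at (330,141), and the back corner at (394,83)
- cap at (298,68), jar lid at (291,116), spare at (353,80)
- stop near (190,180), where I'll zoom in

```bash
python3 - <<'E'
import cv2
a=cv2.imread("pics/w1.png")[0:220,155:405]
cv2.imwrite("pics/c2.png",cv2.resize(a,None,fx=2.7,fy=2.7,interpolation=cv2.INTER_CUBIC))
E
```

```text
(no output)
```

View pics/c2.png

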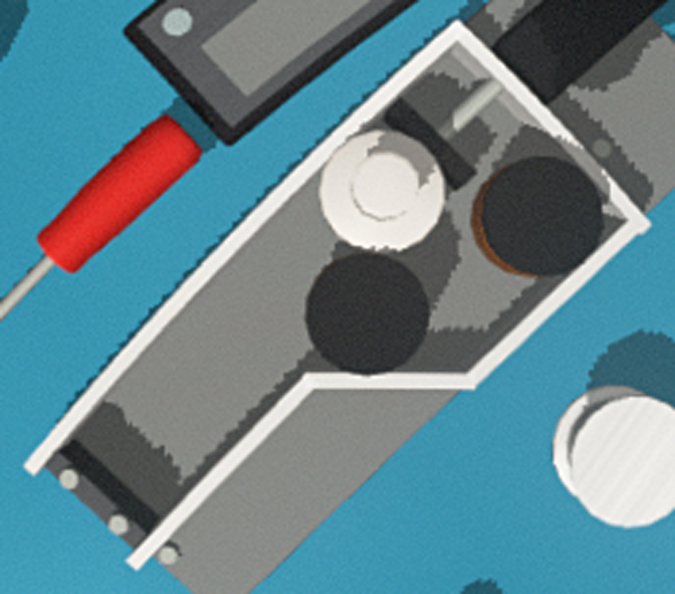

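The stop's dark face strip lies between upper edge (78,438)–(162,512) and lower edge (62,452)–(150,530) in the crop. Next I'll fit the rack from the wall corners.

```bash
cat > fit.py <<'E'
from h import *
import pickle
from scipy.optimize import least_squares
cal=pickle.load(open("w1.pkl","rb"))
c=lambda x,y:(155+(x+.5)/2.7-.5,(y+.5)/2.7-.5)
w=lambda x,y,z:onplane("wrist",c(x,y),z,cal)
# outer/inner wall-top corners at z=28
corr=[((24,466),(185,-33)),((38,476),(185,-27)),((126,561),(185,27)),((138,570),(185,33)),((305,375),(77,27)),((310,388),(77,33)),((470,388),(32.5,77.5)),((650,224),(-68,77.5)),((458,20),(-68,-33))]
W=np.array([w(*a,.028)[:2] for a,b in corr])*1000; B=np.array([b for a,b in corr],float)
f=lambda p:(B@np.array([[np.cos(p[2]),np.sin(p[2])],[-np.sin(p[2]),np.cos(p[2])]])+p[:2]-W).ravel()
r=least_squares(f,[584,91,-2.84],loss="soft_l1",f_scale=2); x0,y0,yaw=r.x
def toW(p): return np.array([[np.cos(yaw),-np.sin(yaw)],[np.sin(yaw),np.cos(yaw)]])@np.array(p,float)+[x0,y0]
def toR(P): return np.array([[np.cos(yaw),np.sin(yaw)],[-np.sin(yaw),np.cos(yaw)]])@(np.array(P[:2])*1000-[x0,y0])
E
python3 - <<'E'
from fit import *
print(r.x, f(r.x).reshape(-1,2).round(1).tolist())
for n,p,z in [("bottle cap",(385,186),.062),("body",(382,190),.040),("jar",(368,314),.042),("spare",(542,216),.042),("stopbase",(78,438),.006),("stopbase",(162,512),.006),("stoptop",(62,452),.032),("stoptop",(150,530),.032),("bolt",(68,480),.032),("bolt",(118,523),.032),("bolt",(118,523),.006),("foll",(433,142),.032)]:
    print(n,toR(w(*p,z)).round(1))
E
```

```text
[582.833639    91.96393389  -2.83163927] [[-0.2, 0.3], [-1.6, 1.2], [0.1, -0.2], [-0.6, -0.0], [-1.0, -0.7], [1.5, -0.9], [0.9, -1.1], [0.6, 0.9], [0.3, 0.5]]
bottle cap [ 4.5 -2.9]
body [ 4.2 -3.3]
jar [41.1 26.3]
spare [-32.6  44.7]
stopbase [167.  -24.8]
stopbase [165.6  24.8]
stoptop [166.9 -23.8]
stoptop [165.7  25. ]
bolt [174.2 -14.2]
bolt [173.   13.3]
bolt [183.6  13.8]
foll [-23.9  -3.6]
```

```bash
cat >> fit.py <<'E'
def delta(rp,z):
    s=status.state(); t=np.array([*toW(rp)/1000,z])
    d=R.from_euler("xyz",s["tcp_rot"]).inv().apply(t-s["tcp_pos"]); print("tcp rack",toR(s["tcp_pos"]).round(1),"tool shift mm",(d*1000).round(1),"shares",(d/.03).round(2))
def now():
    s=status.state(); F=np.array(s["wrist_force"]); a=np.array([[np.cos(yaw),np.sin(yaw)],[-np.sin(yaw),np.cos(yaw)]])@F[:2]
    print("t",round(s["time"],2),"rack",toR(s["tcp_pos"]).round(1),"z",round(s["tcp_pos"][2]*1e3,1),"F rack",a.round(1),round(F[2],1),"push",round(float(a@[.707,-.707]),1),"w",round(s["grip_width"],4))
E
python3 -c "
from fit import *
delta((76,-1.7),.014); now()"
```

```text
tcp rack [94.5 64.3] tool shift mm [ 59.7 -33.7 216.9] shares [ 1.99 -1.12  7.23]
t 2.55 rack [94.5 64.3] z 230.9 F rack [0.1 1. ] 0.3 push -0.6 w 0.0
```

carry_out(
  series=[
    [[0.66,-0.37,0.5,0,0,0,1],[0.67,-0.38,0.5,0,0,0,1],[0.66,-0.37,0.5,0,0,0,1],[0,0,1,0,0,0,1],[0,0,1,0,0,0,1],[0,0,1,0,0,0,1],[0,0,1,0,0,0,1],[0,0,0.6,0,0,0,1],[0,0,0.5,0,0,0,1],[0,0,0.4,0,0,0,1],[0,0,0.23,0,0,0,1],[0,0,0,0,0,0,1]],
  ],
)

```text
time: 3.75
tcp_pos: [0.5097, 0.0703, 0.0136]
tcp_rot: [-3.14, 0.001, 1.093]
wrist_force: [-0.3, -0.8, 0.1]
grip_width: 0.0001
finger_force: 0.0
```

```bash
python3 -c "
from fit import *
delta((76,-1.7),.014); now()
im=optics.capture('wrist'); cv2.imwrite('pics/w2.png',im[:,:,::-1])"
```

```text
tcp rack [76.2 -1.7] tool shift mm [ 0.2  0.2 -0.4] shares [ 0.01  0.01 -0.01]
t 3.75 rack [76.2 -1.7] z 13.6 F rack [0.5 0.6] 0.1 push -0.1 w 0.0001
```

View pics/w2.png

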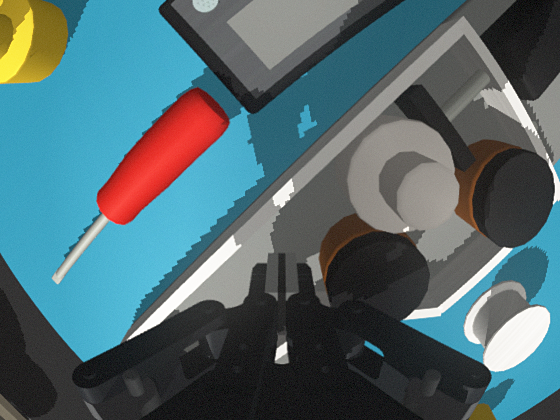

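The fingers stand in the lane just left of the jar, tips at about (282,275) and jar edge at about (325,280). Now I'll approach slowly along tool +y.

carry_out(
  series=[
    [[0,0.05,0,0,0,0,1],[0,0.05,0,0,0,0,1],[0,0.05,0,0,0,0,1],[0,0.04,0,0,0,0,1],[0,0.04,0,0,0,0,1],[0,0.04,0,0,0,0,1]],
  ],
)

```text
time: 4.4
tcp_pos: [0.5151, 0.0676, 0.014]
tcp_rot: [-3.136, 0.0, 1.095]
wrist_force: [-5.6, 4.0, 4.1]
grip_width: 0.0004
finger_force: 3.4
```

carry_out(
  series=[
    [[0,0.04,0,0,0,0,1],[0,0.04,0,0,0,0,1],[0,0.04,0,0,0,0,1]],
  ],
)

```text
time: 4.7
tcp_pos: [0.5182, 0.0658, 0.0139]
tcp_rot: [-3.137, 0.001, 1.094]
wrist_force: [-4.9, 3.5, 4.0]
grip_width: 0.0003
finger_force: 3.1
```

```bash
python3 -c "
from fit import *
now()"
```

```text
t 4.7 rack [69.5  5.2] z 13.9 F rack [ 3.6 -4.8] 4.0 push 5.9 w 0.0003
```

carry_out(
  series=[
    [[0,0.04,0,0,0,0,1],[0,0.04,0,0,0,0,1],[0,0.04,0,0,0,0,1],[0,0.04,0,0,0,0,1],[0,0.04,0,0,0,0,1],[0,0.04,0,0,0,0,1]],
  ],
)

```text
time: 5.3
tcp_pos: [0.5273, 0.0615, 0.0144]
tcp_rot: [3.141, 0.0, 1.094]
wrist_force: [-2.2, 1.6, 0.9]
grip_width: -0.0002
finger_force: 1.4
```

carry_out(
  series=[
    [[0,0.04,0,0,0,0,1],[0,0.04,0,0,0,0,1],[0,0.04,0,0,0,0,1],[0,0.04,0,0,0,0,1],[0,0.04,0,0,0,0,1],[0,0.04,0,0,0,0,1]],
  ],
)

```text
time: 5.9
tcp_pos: [0.5343, 0.0581, 0.0146]
tcp_rot: [3.141, -0.0, 1.094]
wrist_force: [-0.8, 0.0, 0.2]
grip_width: 0.0002
finger_force: 0.4
```

```bash
python3 -c "
from fit import *
now()"
```

```text
t 5.9 rack [56.6 17.4] z 14.6 F rack [ 0.7 -0.3] 0.2 push 0.7 w 0.0002
```

carry_out(
  series=[
    [[0,0.04,0,0,0,0,1],[0,0.04,0,0,0,0,1],[0,0.04,0,0,0,0,1],[0,0.03,0,0,0,0,1]],
  ],
)

```text
time: 6.3
tcp_pos: [0.5367, 0.0553, 0.0143]
tcp_rot: [-3.141, 0.003, 1.093]
wrist_force: [-2.7, -2.6, 1.8]
grip_width: 0.0001
finger_force: 2.2
```

```bash
python3 -c "
from fit import *
now()
im=optics.capture('wrist'); cv2.imwrite('pics/w3.png',im[:,:,::-1])
import pickle;pickle.dump(optics.calibration('wrist'),open('w3.pkl','wb'))"
```

```text
t 6.3 rack [55.1 20.8] z 14.3 F rack [3.3 1.7] 1.8 push 1.2 w 0.0001
```

View pics/w3.png

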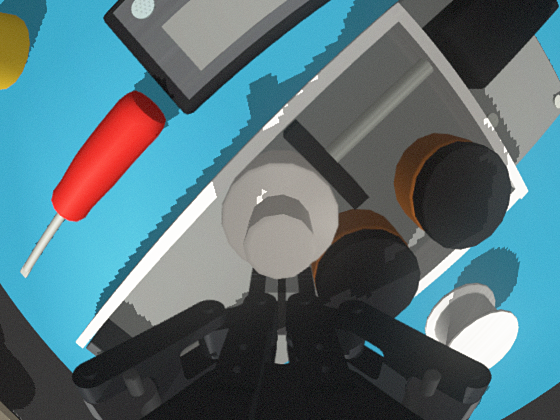

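The bottle has already come forward against the fingers, with its cap at about (281,246). The jar's lid is at about (370,272). I'll measure both.

```bash
python3 - <<'E'
from fit import *
cal=pickle.load(open("w3.pkl","rb"))
for n,p,z in [("cap",(281,246),.062),("body",(280,219),.04),("jar",(368,272),.042),("spare",(462,192),.042),("corner(-62..)",(525,190),.028),("Lwallend",(82,345),.028)]:
    print(n,toR(onplane("wrist",p,z,cal)).round(1))
E
```

```text
cap [28.4 -4.1]
body [28.2 -4.9]
jar [18.8 37.1]
spare [-32.4  39. ]
corner(-62..) [-65.8  75.8]
Lwallend [181.8 -28.6]
```

The bottle is at x≈28, already ahead of the jar's x≈19. Next I'll back the fingers off slowly, diagonally and then along the lane.

carry_out(
  series=[
    [[-0.01,-0.09,0,0,0,0,1],[-0.01,-0.09,0,0,0,0,1],[-0.01,-0.09,0,0,0,0,1],[-0.01,-0.09,0,0,0,0,1],[-0.01,-0.09,0,0,0,0,1],[-0.01,-0.09,0,0,0,0,1]],
  ],
)

```text
time: 6.95
tcp_pos: [0.5216, 0.0569, 0.0145]
tcp_rot: [3.137, 0.012, 1.09]
wrist_force: [-3.8, -16.3, 3.5]
grip_width: 0.0003
finger_force: 8.0
```

carry_out(
  series=[
    [[-0.01,-0.09,0,0,0,0,1],[-0.01,-0.09,0,0,0,0,1],[-0.01,-0.09,0,0,0,0,1],[-0.01,-0.09,0,0,0,0,1],[-0.01,-0.09,0,0,0,0,1],[-0.01,-0.09,0,0,0,0,1]],
  ],
)

```text
time: 7.55
tcp_pos: [0.5048, 0.0661, 0.0138]
tcp_rot: [-3.14, 0.006, 1.092]
wrist_force: [-3.7, -6.1, 1.6]
grip_width: 0.0001
finger_force: 3.5
```

```bash
python3 -c "
from fit import *
now(); delta((132,0),.014)
im=optics.capture('wrist'); cv2.imwrite('pics/w4.png',im[:,:,::-1])"
```

```text
t 7.55 rack [82.2  0.9] z 13.8 F rack [5.4 4.7] 1.6 push 0.5 w 0.0001
tcp rack [82.2  0.9] tool shift mm [-34.7 -35.7   0.1] shares [-1.16 -1.19  0.  ]
```

carry_out(
  series=[
    [[-0.06,-0.06,0,0,0,0,1],[-0.06,-0.06,0,0,0,0,1],[-0.06,-0.06,0,0,0,0,1],[-0.06,-0.06,0,0,0,0,1],[-0.06,-0.06,0,0,0,0,1],[-0.06,-0.06,0,0,0,0,1],[-0.06,-0.06,0,0,0,0,1],[-0.06,-0.06,0,0,0,0,1],[-0.06,-0.06,0,0,0,0,1],[-0.06,-0.06,0,0,0,0,1]],
  ],
)

```text
time: 8.6
tcp_pos: [0.4829, 0.0603, 0.0145]
tcp_rot: [3.141, -0.001, 1.094]
wrist_force: [-0.6, -0.7, 0.1]
grip_width: 0.0002
finger_force: 0.2
```

carry_out(
  series=[
    [[-0.06,-0.06,0,0,0,0,1],[-0.06,-0.06,0,0,0,0,1],[-0.06,-0.06,0,0,0,0,1],[-0.06,-0.06,0,0,0,0,1],[-0.06,-0.06,0,0,0,0,1],[-0.06,-0.06,0,0,0,0,1],[-0.06,-0.06,0,0,0,0,1],[-0.06,-0.06,0,0,0,0,1],[-0.06,-0.06,0,0,0,0,1],[0,0,0,0,0,0,1]],
  ],
)

```text
time: 9.6
tcp_pos: [0.4605, 0.0532, 0.0143]
tcp_rot: [-3.141, 0.0, 1.094]
wrist_force: [0.6, -0.3, 0.2]
grip_width: -0.0004
finger_force: 0.0
```

```bash
python3 -c "
from fit import *
now(); delta((132,0),.014)
im=optics.capture('wrist'); cv2.imwrite('pics/w5.png',im[:,:,::-1])
import pickle;pickle.dump(optics.calibration('wrist'),open('w5.pkl','wb'))"
```

```text
t 9.6 rack [128.3  -0.4] z 14.3 F rack [-0.5  0.5] 0.2 push -0.7 w -0.0004
tcp rack [128.3  -0.4] tool shift mm [-2.9 -2.3  0.3] shares [-0.1  -0.08  0.01]
```

View pics/w5.png

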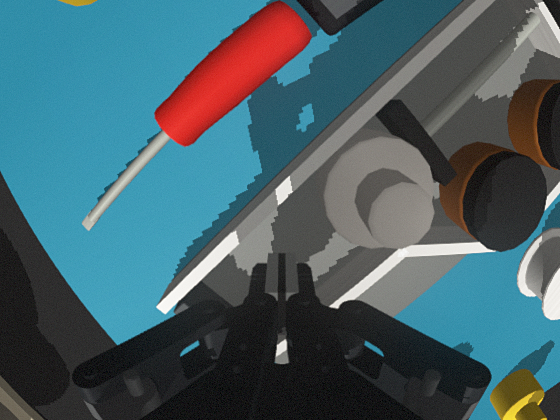

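The bottle stands clear of the fingers, cap at about (402,215) and body at (378,190). The jar's lid is at (508,200), standing. I'll measure and plan the lift.

```bash
python3 - <<'E'
from fit import *
cal=pickle.load(open("w5.pkl","rb"))
for n,p,z in [("cap",(402,215),.062),("body",(381,190),.04),("jar",(507,200),.042),("foll",(415,140),.032)]:
    print(n,toR(onplane("wrist",p,z,cal)).round(1))
E
```

```text
cap [66.2 -4.8]
body [65.4 -6.9]
jar [24.2 38.7]
foll [40.8 -9.1]
```

carry_out(
  series=[
    [[0,0,-0.5,0,0,0,1],[0,0,-1,0,0,0,1],[0,0,-1,0,0,0,1],[0,0,-1,0,0,0,1],[0,0,-0.5,0,0,0,0],[0.37,0.35,0,0,0,0,0],[0.38,0.34,0,0,0,0,0],[0.38,0.35,0,0,0,0,0],[0.37,0.34,0,0,0,0,0]],
  ],
)

```text
time: 10.55
tcp_pos: [0.5193, 0.0749, 0.1327]
tcp_rot: [-3.14, 0.001, 1.094]
wrist_force: [-0.2, -0.3, 0.3]
grip_width: 0.0429
finger_force: 0.0
```

carry_out(
  series=[
    [[0,0,0,0,0,0.87,0],[0,0,0,0,0,0.87,0],[0,0,0,0,0,0.87,0],[0,0,0,0,0,0.87,0],[0,0,0,0,0,0.87,0],[0,0,0,0,0,0.88,0],[0,0,0,0,0,0,0]],
  ],
)

```text
time: 11.25
tcp_pos: [0.5186, 0.0747, 0.1325]
tcp_rot: [-3.141, 0.002, 0.31]
wrist_force: [0.6, 0.1, -0.1]
grip_width: 0.0427
finger_force: 0.0
```

```bash
python3 -c "
from fit import *
now(); print(status.state()['tcp_rot'])
im=optics.capture('wrist'); cv2.imwrite('pics/w6.png',im[:,:,::-1])
import pickle;pickle.dump(optics.calibration('wrist'),open('w6.pkl','wb'))"
```

```text
t 11.25 rack [66.5 -3.1] z 132.5 F rack [-0.6  0.1] -0.1 push -0.5 w 0.0427
[-3.14069037e+00  2.47697012e-03  3.09874743e-01]
```

View pics/w6.png

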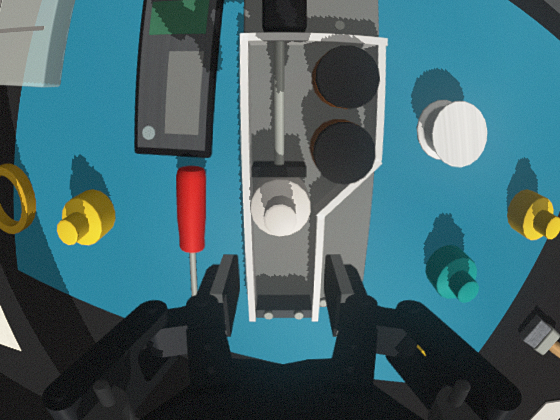

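```bash
python3 - <<'E'
from fit import *
cal=pickle.load(open("w6.pkl","rb"))
for n,p,z in [("cap",(279,216),.062),("body",(279,204),.04),("jar",(343,151),.042),("spare",(346,76),.042),("Lend",(251,320),.028),("stoptop",(284,309),.032),("foll face",(278,177),.032)]:
    print(n,toR(onplane("wrist",p,z,cal)).round(1))
E
```

```text
cap [63.6 -3.8]
body [62.2 -4. ]
jar [20.6 42.6]
spare [-34.   43.2]
Lend [183.7 -30.9]
stoptop [166.7   0.6]
foll face [43.1 -4.8]
```

carry_out(
  series=[
    [[0,0,0.7,0,0,0,0],[0,0,0.7,0,0,0,0],[0,0,0.6,0,0,0,0],[0,0,0.5,0,0,0,0],[0,0,0.3,0,0,0,0],[0,0,0.13,0,0,0,0],[0,0,0,0,0,0,0]],
  ],
  newtons=50,
)

```text
time: 12.0
tcp_pos: [0.5183, 0.0743, 0.046]
tcp_rot: [-3.141, 0.001, 0.31]
wrist_force: [0.5, -0.2, 0.3]
grip_width: 0.0427
finger_force: 0.0
```

carry_out(
  series=[
    [[0,0,0,0,0,0,0.3],[0,0,0,0,0,0,0.45],[0,0,0,0,0,0,0.7],[0,0,0,0,0,0,1],[0,0,0,0,0,0,1],[0,0,0,0,0,0,1]],
  ],
  newtons=50,
)

```text
time: 12.6
tcp_pos: [0.5194, 0.0743, 0.0475]
tcp_rot: [3.141, -0.002, 0.309]
wrist_force: [-0.8, -0.5, 5.3]
grip_width: 0.0219
finger_force: 49.2
```

```bash
python3 -c "
from fit import *
now(); print(status.state()['finger_force'])"
```

```text
t 12.6 rack [65.8 -2.5] z 47.5 F rack [0.9 0.2] 5.3 push 0.5 w 0.0219
49.23031389713287
```

carry_out(
  series=[
    [[0,0,-0.04,0,0,0,1],[-0.03,0,0,0,0,0,1],[-0.07,0,0,0,0,0,1],[-0.1,0,0,0,0,0,1]],
  ],
)

```text
time: 13.0
tcp_pos: [0.5127, 0.0724, 0.0476]
tcp_rot: [3.142, 0.0, 0.309]
wrist_force: [0.5, -0.2, 0.0]
grip_width: 0.0216
finger_force: 49.0
```

carry_out(
  series=[
    [[-0.14,0,0,0,0,0,1],[-0.14,0,0,0,0,0,1],[-0.14,0,0,0,0,0,1],[-0.14,0,0,0,0,0,1],[-0.14,0,0,0,0,0,1],[-0.14,0,0,0,0,0,1],[-0.14,0,0,0,0,0,1],[-0.14,0,0,0,0,0,1],[-0.14,0,0,0,0,0,1],[-0.1,0,0,0,0,0,1]],
  ],
)

```text
time: 14.0
tcp_pos: [0.4734, 0.0599, 0.0477]
tcp_rot: [-3.142, 0.0, 0.309]
wrist_force: [0.3, 0.5, -1.4]
grip_width: 0.022
finger_force: 49.0
```

```bash
python3 -c "
from fit import *
now(); print(status.state()['finger_force'])
im=optics.capture('wrist'); cv2.imwrite('pics/w7.png',im[:,:,::-1])"
```

```text
t 14.0 rack [114.   -2.8] z 47.7 F rack [-0.4 -0.4] -1.4 push -0.1 w 0.022
48.965941071510315
```

View pics/w7.png

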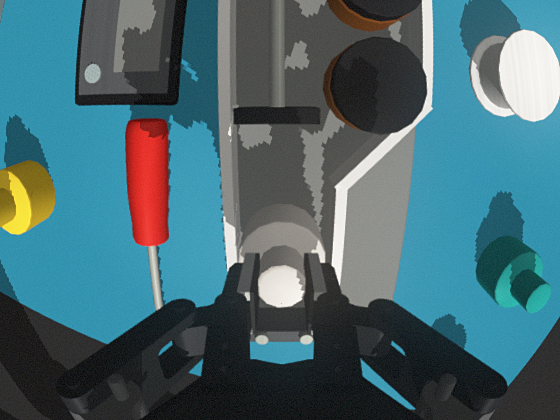

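The bottle is held by the cap, at about (281,285), and it slid along the lane while the follower stayed back. I'll ease down 1 mm so it rests on the floor, then continue.

carry_out(
  series=[
    [[0,0,0.04,0,0,0,1],[-0.1,0,0,0,0,0,1],[-0.13,0,0,0,0,0,1],[-0.13,0,0,0,0,0,1],[-0.13,0,0,0,0,0,1],[-0.1,0,0,0,0,0,1],[-0.07,0,0,0,0,0,1],[0,0,0,0,0,0,1]],
  ],
)

```text
time: 14.85
tcp_pos: [0.4563, 0.0538, 0.0475]
tcp_rot: [3.141, -0.003, 0.309]
wrist_force: [1.8, 0.0, 5.9]
grip_width: 0.0218
finger_force: 49.6
```

carry_out(
  series=[
    [[-0.04,0,0,0,0,0,1],[-0.04,0,0,0,0,0,1],[0,0,0,0,0,0,1]],
  ],
)

```text
time: 15.15
tcp_pos: [0.4543, 0.0532, 0.0475]
tcp_rot: [3.141, -0.003, 0.309]
wrist_force: [1.9, 0.1, 6.0]
grip_width: 0.022
finger_force: 49.5
```

```bash
python3 -c "
from fit import *
now()"
```

```text
t 15.15 rack [134.3  -2.3] z 47.5 F rack [-1.9  0.5] 6.0 push -1.7 w 0.022
```

carry_out(
  series=[
    [[-0.04,0,-0.02,0,0,0,1],[-0.04,0,0,0,0,0,1],[-0.04,0,0,0,0,0,1],[-0.04,0,0,0,0,0,1],[0,0,0,0,0,0,1]],
  ],
)

```text
time: 15.65
tcp_pos: [0.4486, 0.0517, 0.0475]
tcp_rot: [3.141, -0.001, 0.309]
wrist_force: [2.0, -0.1, 4.8]
grip_width: 0.0219
finger_force: 49.5
```

carry_out(
  series=[
    [[-0.04,0,0,0,0,0,1],[0,0,0,0,0,0,1]],
  ],
)

```text
time: 15.85
tcp_pos: [0.4476, 0.0514, 0.0475]
tcp_rot: [3.141, -0.001, 0.309]
wrist_force: [1.3, -0.0, 6.1]
grip_width: 0.0218
finger_force: 49.5
```

```bash
python3 -c "
from fit import *
now()"
```

```text
t 15.85 rack [141.2  -2.6] z 47.5 F rack [-1.2  0.4] 6.1 push -1.2 w 0.0218
```

carry_out(
  series=[
    [[-0.03,0,0,0,0,0,1],[0,0,0,0,0,0,1]],
  ],
)

```text
time: 16.05
tcp_pos: [0.4467, 0.0511, 0.0475]
tcp_rot: [3.141, -0.001, 0.309]
wrist_force: [2.1, 0.6, 5.0]
grip_width: 0.0217
finger_force: 49.5
```

carry_out(
  series=[
    [[-0.03,0,0,0,0,0,1],[0,0,0,0,0,0,1]],
  ],
)

```text
time: 16.25
tcp_pos: [0.4462, 0.0509, 0.0475]
tcp_rot: [3.141, -0.002, 0.309]
wrist_force: [2.4, 0.7, 4.2]
grip_width: 0.0217
finger_force: 49.5
```

```bash
python3 -c "
from fit import *
now()"
```

```text
t 16.25 rack [142.6  -2.6] z 47.5 F rack [-2.6  0. ] 4.2 push -1.8 w 0.0217
```

carry_out(
  series=[
    [[-0.02,0,0,0,0,0,1],[0,0,0,0,0,0,1]],
  ],
)

```text
time: 16.45
tcp_pos: [0.4461, 0.0509, 0.0476]
tcp_rot: [3.141, -0.003, 0.309]
wrist_force: [3.9, 1.4, 5.2]
grip_width: 0.0218
finger_force: 49.4
```

carry_out(
  series=[
    [[-0.02,0,0,0,0,0,1],[0,0,0,0,0,0,1]],
  ],
)

```text
time: 16.65
tcp_pos: [0.4459, 0.0508, 0.0477]
tcp_rot: [3.142, -0.004, 0.309]
wrist_force: [5.2, 1.5, 4.0]
grip_width: 0.0215
finger_force: 49.4
```

The bottle touches the stop, as the TCP has stalled and the force is rising. Pressing on.

carry_out(
  series=[
    [[-0.03,0,0,0,0,0,1],[-0.02,0,0,0,0,0,1],[0,0,0,0,0,0,1]],
  ],
)

```text
time: 16.95
tcp_pos: [0.4456, 0.0507, 0.048]
tcp_rot: [-3.141, -0.006, 0.31]
wrist_force: [6.3, 2.8, 2.4]
grip_width: 0.0217
finger_force: 49.4
```

carry_out(
  series=[
    [[-0.02,0,0,0,0,0,1],[0,0,0,0,0,0,1]],
  ],
)

```text
time: 17.15
tcp_pos: [0.4454, 0.0506, 0.0481]
tcp_rot: [-3.141, -0.006, 0.31]
wrist_force: [7.1, 3.3, 3.3]
grip_width: 0.0216
finger_force: 49.4
```

carry_out(
  series=[
    [[-0.03,0,0.01,0,0,0,1],[-0.02,0,0,0,0,0,1],[0,0,0,0,0,0,1]],
  ],
)

```text
time: 17.45
tcp_pos: [0.4452, 0.0505, 0.0483]
tcp_rot: [-3.141, -0.009, 0.31]
wrist_force: [8.1, 5.0, 4.1]
grip_width: 0.0217
finger_force: 49.3
```

carry_out(
  series=[
    [[0,0,0,0,0,0,1],[0,0,0,0,0,0,1]],
  ],
)

```text
time: 17.65
tcp_pos: [0.4452, 0.0505, 0.0483]
tcp_rot: [-3.141, -0.009, 0.31]
wrist_force: [8.5, 5.0, 3.7]
grip_width: 0.0216
finger_force: 49.3
```

```bash
python3 -c "
from fit import *
now()"
```

```text
t 17.65 rack [143.7  -2.5] z 48.3 F rack [-9.6 -2.1] 3.7 push -5.3 w 0.0216
```

Held at 9.6 N. Now I'll relax most of the press, open and rise.

carry_out(
  series=[
    [[0.03,0,0,0,0,0,1],[0.03,0,0,0,0,0,1],[0.03,0,0,0,0,0,1],[0,0,0,0,0,0,1]],
  ],
)

```text
time: 18.05
tcp_pos: [0.4458, 0.0507, 0.0478]
tcp_rot: [3.142, -0.005, 0.31]
wrist_force: [5.7, 2.5, 5.6]
grip_width: 0.0219
finger_force: 49.4
```

carry_out(
  series=[
    [[0,0,0,0,0,0,0.4],[0,0,0,0,0,0,0.2],[0,0,0,0,0,0,0],[0,0,0,0,0,0,0],[0,0,-0.2,0,0,0,0],[0,0,-0.5,0,0,0,0],[0,0,-0.8,0,0,0,0],[0,0,-1,0,0,0,0],[0,0,-1,0,0,0,0],[0,0,-1,0,0,0,0],[0,0,-1,0,0,0,0],[0,0,0,0,0,0,0]],
  ],
)

```text
time: 19.25
tcp_pos: [0.4465, 0.0501, 0.2167]
tcp_rot: [3.138, -0.008, 0.309]
wrist_force: [1.2, -0.1, 0.9]
grip_width: 0.0429
finger_force: 0.0
```

```bash
python3 - <<'E'
from fit import *
now()
c=optics.calibration('wrist'); im=optics.capture('wrist')[:,:,::-1]; cv2.imwrite('pics/w8.png',im); pickle.dump(c,open('w8.pkl','wb'))
E
```

```text
t 19.25 rack [142.6  -1.7] z 216.7 F rack [-1.1  0.5] 0.9 push -1.1 w 0.0429
```

View pics/w8.png

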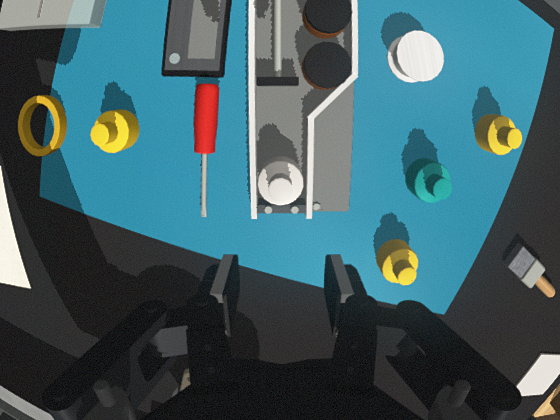

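```bash
python3 - <<'E'
from fit import *
cal=pickle.load(open("w8.pkl","rb"))
for n,p,z in [("cap",(280.5,189),.062),("body",(280,183),.04),("jar",(328,64),.042),("spare",(328,13),.042),("Lend",(254,217),.028)]:
    print(n,toR(onplane("wrist",p,z,cal)).round(1))
im=optics.capture("top")[:,:,::-1]; cv2.imwrite("pics/t2.png",im)
E
```

```text
cap [142.6  -1. ]
body [142.3  -1.5]
jar [23.  44.5]
spare [-29.2  44.7]
Lend [183.4 -29.8]
```

The bottle is at x≈142.3, which is home. The jar stands in the hopper and the gripper is clear, so I'm handing in.

```bash
python3 -c "
from bench import robot
print(robot.hand_in())"
```

```text
the job is handed in; nothing more can be done
None
```

I've handed the job in: I nudged the jar back into the hopper, where it still stands, slid the bottle home, pressed it on the stop at about 9.6 N and released it; no verdict came back.

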